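# Sweep stray nuts off the gear-assembly board

## Task

Clear the gearbox assembly board: sweep the three loose hexagon nuts across the plywood with your fingertips, over its far edge and into the aluminium catch bin fixed along that edge. Only push the nuts, do not pick any of them up, and leave the two gears that stand among them upright where they are.

Things in the scene. Friction and masses are not known exactly. Their poses are not given: they have to be found in the camera images.
- board: Fixed plywood assembly board, 160 (x) x 300 (y) x 45 mm high, flat top, no lips, its place varying, turned up to 0.2 rad. Origin: on the bench under the centre of the plywood; its x points across the board to the catch bin joined along its far edge, y along the board, z up. Plywood spans x -80..80 mm.
- far_edge (a point): middle of the board's far top edge, over which the nuts drop into the bin (45 mm above the bench; board frame x +80, y 0); axes as the board's
- bin_floor (a point): centre of the inner floor of the open sheet-aluminium catch bin, 5 mm above the bench; axes as the board's. Inside: board x +80..+180 mm, y -146..+146 mm; outer walls (far side, two ends) 55 mm high, 4 mm thick; nothing rises between the plywood top and the bin
- nut_a: Dark steel hexagon nut lying loose and flat on the plywood, 30 mm across flats, 16 mm high, 20 mm bore, about 60 g. Origin: centre of its underside; z up. Starts 50 to 110 mm short of the far edge, at least 5 mm clear of its neighbours along the board, with nothing between it and the bin; nuts and gears swap places between runs
- nut_b: Dark steel hexagon nut lying loose and flat on the plywood, 30 mm across flats, 16 mm high, 20 mm bore, about 60 g. Origin: centre of its underside; z up. Starts 50 to 110 mm short of the far edge, at least 5 mm clear of its neighbours along the board, with nothing between it and the bin; nuts and gears swap places between runs
- nut_c: Dark steel hexagon nut lying loose and flat on the plywood, 30 mm across flats, 16 mm high, 20 mm bore, about 60 g. Origin: centre of its underside; z up. Starts 50 to 110 mm short of the far edge, at least 5 mm clear of its neighbours along the board, with nothing between it and the bin; nuts and gears swap places between runs
- gear_a: Loose steel gear standing upright on the plywood among the nuts, to be left alone: toothed disc 46 mm across and 16 mm high with a stepped hub (18, then 25 mm across) rising to 44 mm, 200 g. Origin: centre of its underside; z up.
- gear_b: Loose steel gear standing upright on the plywood among the nuts, to be left alone: toothed disc 46 mm across and 16 mm high with a stepped hub (18, then 25 mm across) rising to 44 mm, 200 g. Origin: centre of its underside; z up.

How it is judged:
By the outcome, as a careful person would: the job done as asked, in the order asked, and still so for the second after the job is handed in, with the robot touching nothing.
It also fails if it takes over 48 s, if anything falls off the work surface, if the arm or the gripper's body presses on something with over 40 N, if the wrist force passes 120 N, or if a joint passes its speed limit or range.

## Robot

A 6-joint arm with a two-finger parallel gripper is mounted at the origin on the work surface. World frame = base frame: x ahead of the robot, y to its left, z up, the work surface at z = 0. Lengths are in m, angles in rad, forces in N, time in s.
With the tool pointing down it reaches from about 0.35 to 0.775 m from the base axis. Payload 5.5 kg.
Tool frame: the origin (TCP) lies on the centre line of the jaws, within the pads' length; the fingertips stand 11 mm ahead of it and the grasp point (between the pads) lies 8 mm behind it (env.tip_extent is the distance from the TCP to the fingertips, in m); z points along the fingers, y is the line along which they close (so a half turn about z gives the same grasp; the last joint's range is limited). The gripper opens to 85 mm and grips with 20 to 120 N. Pads are 22 mm wide; open, the fingers measure 114 mm over their backs; the gripper's body (76 mm by 85 mm) begins 54 mm behind the grasp point. The pads swing forward as they close: fully open they stand 13 mm farther back than shut.
Start: joints at [-1.357, 0.313, 0.046, 1.304, 0, 1.431], TCP at [0.199, -0.539, 0.209] pointing down, gripper open.
Joint ranges: [-2.76, 2.76], [-0.86, 1.69], [-1.03, 1.26], [-2.2, 2.34], [-1.47, 1.5], [-3.14, 3.14]. Speed limits (rad/s): [2.57, 2.57, 3.14, 3.14, 3.14, 3.14].

## Interface

Orientations are given as a unit quaternion [w, x, y, z].
In Python, from workcell import env gives the robot as it stands.
- The arm moves only by the shell command python3 -m jog 'ROWS' [FORCE]. ROWS is JSON, a list of rows, each a list of 5 numbers: the gripper's target within -1 to 1 (shut at 1, half-way at 0, fully open at -1), then the shift along the tool's x, y, z in m, then the turn about the tool's z in degrees. In form: [[fingers, tx, ty, tz, turn], ...]. A call has 1 to 5 rows; each row shifts and turns the commanded pose from where the row before left it, along the tool's axes as they then stand; what a row does not reach is not made up. A row lasts 1/12 s, in which the tool goes at most 41.7 mm and 7.16 degrees, less where a joint would pass 70% of its speed; a pose out of reach is approached as far as the arm can. A call is refused whole if a number of a shift passes 0.0417 or a number of a turn 7.16, either way. A call with a gripper value outside its range is refused whole. The fingers move at their own pace and stop on an object; FORCE is the grip in N (left out, the last holds). Time passes only in rows, so rows that do not move let the fingers close. It gives the time, the measured TCP pose, the force, the opening and the grip force at its end, in the units of the state.
- env.get_state(): the state, without advancing time (a new reading comes with each control period).
- env.read_camera(name): name is "side" or "top" or "wrist"; returns a dict with "img" (384x512x3 uint8, red, green, blue), "fov_y" (degrees; the focal length in pixels is half the picture's height over the tangent of half this angle, whatever the lens; pixels are square), "cx", "cy" (the principal point, pixels), "T" (4x4, takes a point from camera to world coordinates). Camera axes: x right, y up, looking along -z (the intrinsics and any distortion apply to the point x, -y, -z); pixel columns grow to the right and rows downward; lengths in m; the calibration is good to about 2 mm. A picture is of the moment at which its call begins. There is no depth.
- env.hand_in(): hands the job in; it is judged then, once.
The state is a dict: "clock": time; "joint_pos": joint angles; "qvel": joint speeds; "tau": joint torques, N m; "tcp_pos": TCP position; "orientation": TCP orientation; "wrist_force": force on the tool from outside, world axes, zero at the start; "ft_torque": the same for the moment, N m; "finger_gap": finger opening in m; "grip_force": force on a finger pad.
Only numpy, scipy, OpenCV 4.12 (cv2) and the standard library are available. Lean on these libraries where they do the work, as an engineer would, in place of code of your own. Each camera call takes 0.05 s, during which the arm holds its last target. There are 200 camera calls.

## Working session

There is one attempt and no reset: what is moved stays moved. The work goes in short steps, Python scripts to look and compute and a shell command to move; the robot and the scene stay as the last step left them, time stands still between calls to the robot, and variables do not carry over. Pictures are saved under pics/ and viewed, at most 10 in all, crops included, and the job is handed in when it is done.

```bash
ls; mkdir -p pics; python3 - <<'E'
from workcell import env
import cv2,numpy as np
s=env.get_state();print(s,env.tip_extent)
for n in("top","side"):
    c=env.read_camera(n);print(n,{k:v for k,v in c.items() if k!="img"})
    cv2.imwrite(f"pics/{n}0.png",c["img"][:,:,::-1])
    np.savez(f"{n}0.npz",**c)
E
```

```text
pics
{'clock': 0.0, 'joint_pos': array([-1.35658617e+00,  3.14015462e-01,  4.49832353e-02,  1.30359032e+00,
       -2.66977837e-05,  1.43120188e+00]), 'qvel': array([-0.00088762,  0.00112551,  0.00064512,  0.00127743,  0.00075986,
       -0.00049368]), 'tau': array([-4.75561239e-05, -4.80627394e+01,  2.98533136e+01,  1.95155467e-02,
       -1.43738439e-04,  9.92702454e-08]), 'tcp_pos': array([ 0.19908837, -0.53885146,  0.20810207]), 'orientation': array([-9.11976482e-04,  9.84393138e-01,  1.75981008e-01, -4.73978654e-05]), 'wrist_force': array([0.03259942, 0.69736444, 0.1581514 ]), 'ft_torque': array([0.07590963, 0.04756298, 0.01239899]), 'grip_force': 0.0, 'finger_gap': 0.08538036313251086} 0.011
top {'fov_y': 55.311113059520395, 'cx': 254.8409550159994, 'cy': 194.6767284853626, 'T': array([[ 0.00845034,  0.98568101, -0.16840884,  0.46143323],
       [-0.99979673,  0.01141127,  0.01662175,  0.04373671],
       [ 0.0183055 ,  0.16823415,  0.98557708,  0.77335853],
       [ 0.        ,  0.        ,  0.        ,  1.        ]])}
side {'fov_y': 51.28153219531708, 'cx': 254.19976844075427, 'cy': 199.34325603808472, 'T': array([[ 0.82566507,  0.28983755, -0.48401589,  0.26756992],
       [-0.56373891,  0.45703391, -0.68798143, -0.41957858],
       [ 0.02180882,  0.84090082,  0.54074965,  0.42185668],
       [ 0.        ,  0.        ,  0.        ,  1.        ]])}
```

View pics/top0.png

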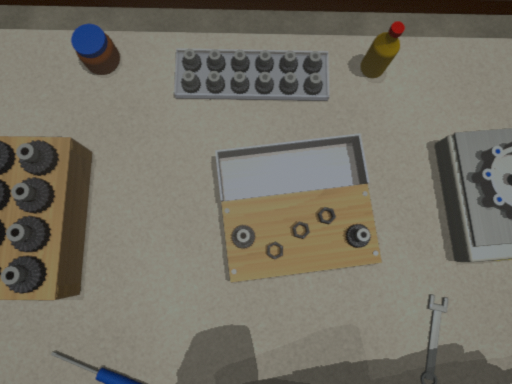

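The top view shows the bin on the far side, gears near (243,237) and (358,236), and nuts near (274,250), (300,230) and (326,215). I'll enlarge it next.

```bash
python3 - <<'E'
import cv2
a=cv2.imread("pics/top0.png")[130:285,205:395]
cv2.imwrite("pics/crop.png",cv2.resize(a,None,fx=4,fy=4,interpolation=cv2.INTER_CUBIC)[:600,:])
E
```

```text
(no output)
```

View pics/crop.png

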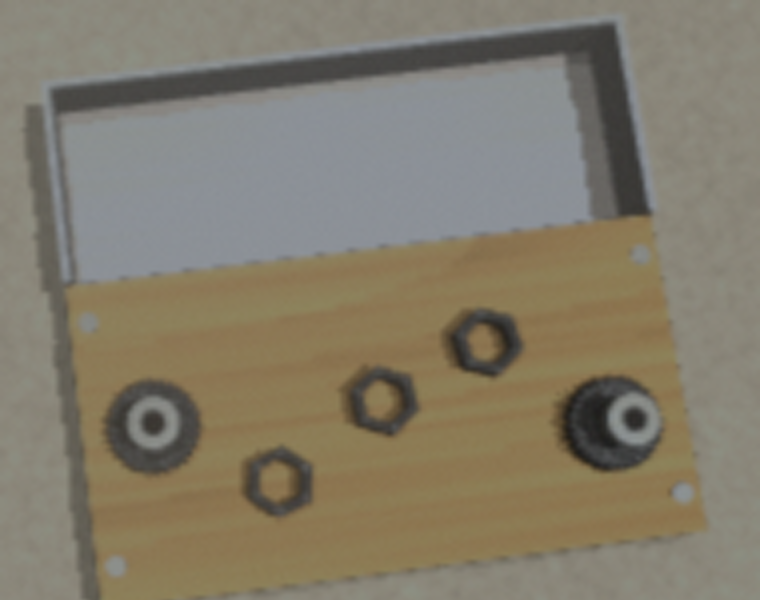

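```bash
cat >h.py <<'E'
import numpy as np
def proj(c,u,v,z):
    f=192/np.tan(np.radians(float(c["fov_y"]))/2)
    d=c["T"][:3,:3]@np.array([(u-c["cx"])/f,-(v-c["cy"])/f,-1]);o=c["T"][:3,3]
    return o+d*(z-o[2])/d[2]
E
python3 - <<'E'
from h import *
c=np.load("top0.npz")
P=lambda u,v,z:proj(c,205+u/4-.4,130+v/4-.4,z)[:2]
L,R,N=P(68,286,.045),P(650,216,.045),P(705,528,.045)
print(L,R,N,np.linalg.norm(L-R),np.linalg.norm(R-N))
y=(L-R)/np.linalg.norm(L-R);x=np.array([y[1],-y[0]]);E=(L+R)/2
print("far edge",E,"yaw",np.arctan2(x[1],x[0]))
for n,u,v,z in[("nutL",279,481,.061),("nutM",381,401,.061),("nutR",486,342,.061),("gL",153,426,.061),("gLtop",153,423,.089),("gR",610,424,.061),("gRtop",634,418,.089)]:
    p=P(u,v,z);print(n,p.round(4),"board",(80+(p-E)@x*1e3).round(1),((p-E)@y*1e3).round(1))
# tool yaw
from scipy.spatial.transform import Rotation as Ro
from workcell import env
q=env.get_state()["orientation"];print(Ro.from_quat(q[[1,2,3,0]]).as_matrix().round(3))
E
```

```text
[0.57203621 0.0980839 ] [ 0.61145324 -0.19728664] [ 0.45514329 -0.21771307] 0.2979890287749162 0.157638961143966
far edge [ 0.59174473 -0.04960137] yaw 0.13266561697928858
nutL [ 0.4758 -0.0067] board -29.2 57.8
nutM [ 0.5148 -0.0564] board 2.8 3.4
nutR [ 0.5441 -0.1084] board 25.0 -52.0
gL [0.5016 0.0542] board 4.4 114.8
gLtop [0.5014 0.0538] board 4.2 114.5
gR [ 0.5047 -0.1679] board -21.9 -105.8
gRtop [ 0.5059 -0.171 ] board -21.2 -109.0
[[ 0.938  0.346 -0.   ]
 [ 0.346 -0.938  0.002]
 [ 0.    -0.002 -1.   ]]
```

```bash
cat >>h.py <<'E'
def bp():
    from workcell import env
    from scipy.spatial.transform import Rotation as Ro
    s=env.get_state();p=s["tcp_pos"];d=p[:2]-np.array([.59174,-.0496]);a=.1327
    R=Ro.from_quat(s["orientation"][[1,2,3,0]]).as_matrix()
    print("t",s["clock"],"board mm",round(80+1e3*(d@[np.cos(a),np.sin(a)]),1),round(1e3*(d@[-np.sin(a),np.cos(a)]),1),"z",round(p[2]*1e3,1),"yawerr deg",round(np.degrees(np.arctan2(R[1,0],R[0,0])-a),2),"gap",s["finger_gap"],"F",s["wrist_force"].round(1))
E
python3 -m jog '[[0.67,0,0,0,6.3],[0.67,0,0,0,6.3],[0.67,0.025,-0.027,0,0],[0.67,0.025,-0.027,0,0],[0.67,0.025,-0.027,0,0]]' 20
python3 -m jog '[[0.67,0.025,-0.027,0,0],[0.67,0.025,-0.027,0,0],[0.67,0.025,-0.027,0,0],[0.67,0.025,-0.027,0,0],[0.67,0.025,-0.027,0,0]]'
python3 -m jog '[[0.67,0.025,-0.027,0,0],[0.67,0.025,-0.027,0,0],[0.67,0.025,-0.027,0,0],[0.67,0.025,-0.027,0,0],[0.67,0.025,-0.027,0,0]]'
python3 -m jog '[[0.67,0.025,-0.027,0,0],[0.67,0,0,0,0],[0.67,0,0,0,0]]'
python3 - <<'E'
from h import *
import cv2
from workcell import env
bp()
c=env.read_camera("wrist");np.savez("w1.npz",**c);cv2.imwrite("pics/w1.png",c["img"][:,:,::-1])
E
```

```text
clock: 0.52
tcp_pos: [0.2627, -0.448, 0.2082]
orientation: [-0.001, 0.998, 0.066, -0.0]
wrist_force: [0.7, -1.0, -0.6]
finger_gap: 0.0258
grip_force: 0.0
clock: 0.93
tcp_pos: [0.3691, -0.2969, 0.2088]
orientation: [-0.0, 0.998, 0.067, -0.0]
wrist_force: [1.0, 0.2, -0.6]
finger_gap: 0.014
grip_force: 0.0
clock: 1.35
tcp_pos: [0.475, -0.1464, 0.2088]
orientation: [-0.0, 0.998, 0.067, -0.0]
wrist_force: [0.6, 0.4, 0.5]
finger_gap: 0.0141
grip_force: 0.0
clock: 1.6
tcp_pos: [0.496, -0.1163, 0.2084]
orientation: [-0.0, 0.998, 0.069, -0.001]
wrist_force: [-0.4, 0.5, -0.3]
finger_gap: 0.0138
grip_force: 0.0
t 1.6 board mm -23.7 -53.4 z 208.4 yawerr deg 0.31 gap 0.013753166149572966 F [-0.4  0.5 -0.3]
```

View pics/w1.png

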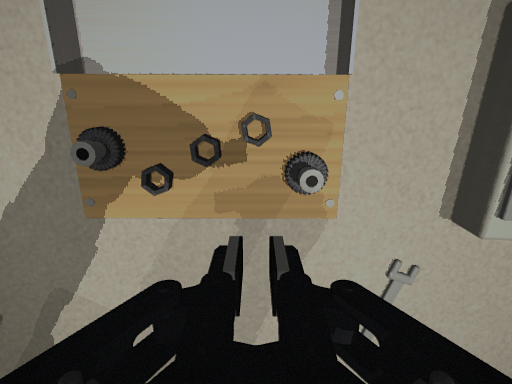

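The wrist view shows the tool aligned with the board. The nuts are at about (157,179), (205,150) and (256,129), and the gear disc at about (302,171). I'll cross-check these against the top view.

```bash
python3 - <<'E'
from h import *
c=np.load("w1.npz");a=.1327
for n,u,v,z in[("L",157,178,.061),("M",206,149,.061),("R",256,128,.061),("gRtop",312,181,.089),("gLtop",83,154,.089),("edgeL",60,74,.045),("edgeR",350,74,.045)]:
    d=proj(c,u,v,z)[:2]-[.59174,-.0496];print(n,round(80+1e3*(d@[np.cos(a),np.sin(a)]),1),round(1e3*(d@[-np.sin(a),np.cos(a)]),1))
E
```

```text
L -26.7 55.1
M 5.3 0.2
R 27.4 -52.6
gRtop -21.8 -108.8
gLtop 3.9 115.0
edgeL 79.5 150.6
edgeR 81.4 -149.7
```

```bash

python3 -m jog '[[0.67,0.001,-0.001,0.036,0],[0.67,0,0,0.036,0],[0.67,0,0,0.036,0],[0.67,0,0,0.036,0],[0.67,0,0,0.004,0]]'
python3 -m jog '[[0.67,0,0,0,0],[0.67,0,0,0,0]]'
python3 - <<'E'
from h import *
import cv2
from workcell import env
bp()
c=env.read_camera("side");cv2.imwrite("pics/s1.png",cv2.resize(c["img"][:,:,::-1],None,fx=1.5,fy=1.5))
E
```

```text
clock: 2.07
tcp_pos: [0.4909, -0.1166, 0.0552]
orientation: [-0.002, 0.998, 0.066, -0.005]
wrist_force: [-1.7, 0.4, -0.7]
finger_gap: 0.0141
grip_force: 0.0
clock: 2.23
tcp_pos: [0.4967, -0.1182, 0.0623]
orientation: [0.0, 0.998, 0.066, 0.0]
wrist_force: [1.2, -0.8, 0.1]
finger_gap: 0.014
grip_force: 0.0
t 2.2333 board mm -23.2 -55.4 z 62.3 yawerr deg -0.03 gap 0.013963725719884098 F [ 1.2 -0.8  0.1]
```

View pics/s1.png

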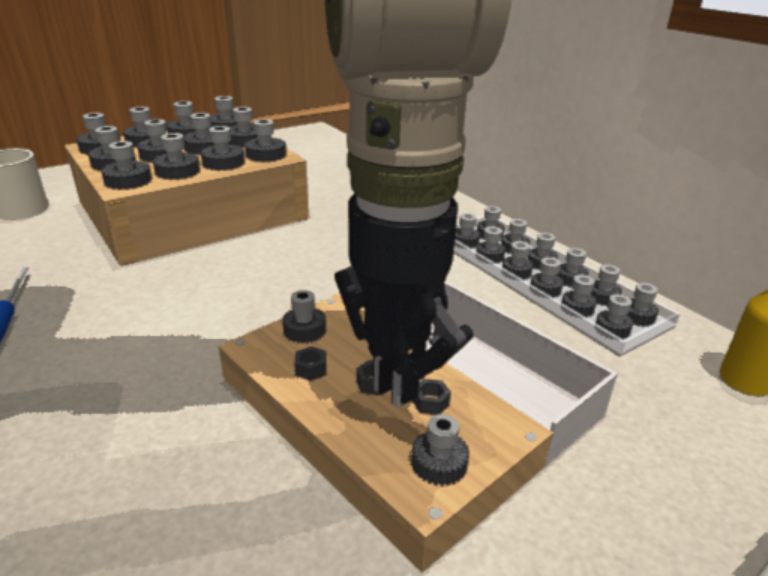

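The fingers are down behind the right nut, clear of the gear. I'll push it now.

```bash

python3 -m jog '[[0.67,0,-0.003,0.002,0],[0.67,0.006,0,0,0],[0.67,0.009,0,0,0],[0.67,0.009,0,0,0],[0.67,0.009,0,0,0]]'
python3 -m jog '[[0.67,0.009,0,0,0],[0.67,0.009,0,0,0],[0.67,0.009,0,0,0],[0.67,0.009,0,0,0],[0.67,0.009,0,0,0]]'
python3 -m jog '[[0.67,0.009,0,0,0],[0.67,0.009,0,0,0],[0.67,0.009,0,0,0],[0.67,0.006,0,0,0],[0.67,0,0,0,0]]'
python3 - <<'E'
from h import *
import cv2
from workcell import env
bp()
c=env.read_camera("side");cv2.imwrite("pics/s2.png",cv2.resize(c["img"][150:340,140:440,::-1],None,fx=2.5,fy=2.5))
E
```

```text
clock: 2.7
tcp_pos: [0.5306, -0.1096, 0.0597]
orientation: [0.0, 0.998, 0.067, 0.001]
wrist_force: [-0.4, 0.5, 0.5]
finger_gap: 0.0141
grip_force: 0.0
clock: 3.12
tcp_pos: [0.5743, -0.1034, 0.0587]
orientation: [-0.0, 0.998, 0.067, -0.0]
wrist_force: [0.4, 0.5, -0.1]
finger_gap: 0.014
grip_force: 0.0
clock: 3.53
tcp_pos: [0.6076, -0.0991, 0.0589]
orientation: [0.0, 0.998, 0.067, 0.0]
wrist_force: [0.3, -0.1, -0.4]
finger_gap: 0.0139
grip_force: 0.0
t 3.5333 board mm 89.1 -51.2 z 58.9 yawerr deg 0.09 gap 0.013867755901254672 F [ 0.3 -0.1 -0.4]
```

View pics/s2.png

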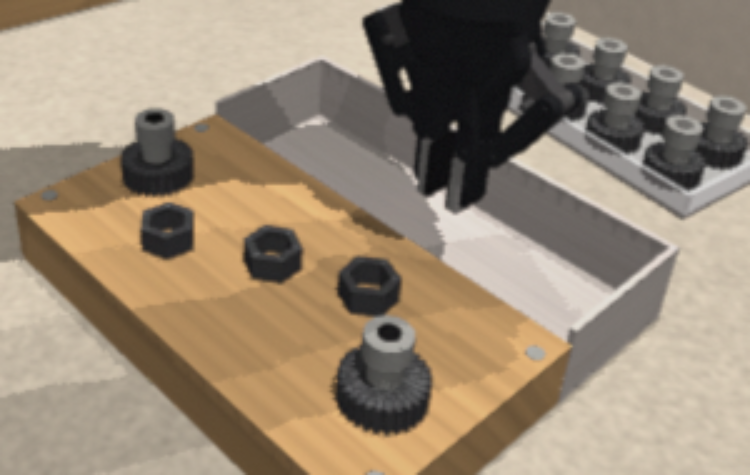

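The fingers passed over the nut: it still sits at (370,285) in the crop, so the tips are higher than I assumed. I'll estimate the tip height from this view.

```bash
python3 - <<'E'
from h import *
c=np.load("side0.npz");a=.1327
for u,v in[(460,212),(427,196),(484,202)]:
  for z in(.05,.055,.06,.065,.07):
    d=proj(c,140+u/2.5,150+v/2.5,z)[:2]-[.59174,-.0496];print(u,v,z,round(80+1e3*(d@[np.cos(a),np.sin(a)]),1),round(1e3*(d@[-np.sin(a),np.cos(a)]),1))
E
```

```text
460 212 0.05 117.0 -41.3
460 212 0.055 111.5 -45.1
460 212 0.06 106.1 -48.9
460 212 0.065 100.6 -52.7
460 212 0.07 95.1 -56.5
427 196 0.05 113.9 -17.5
427 196 0.055 108.5 -21.6
427 196 0.06 103.0 -25.7
427 196 0.065 97.6 -29.9
427 196 0.07 92.2 -34.0
484 202 0.05 136.2 -44.5
484 202 0.055 130.5 -48.2
484 202 0.06 124.8 -52.0
484 202 0.065 119.0 -55.7
484 202 0.07 113.3 -59.5
```

```bash

python3 -m jog '[[0.67,0,0,-0.02,0],[0.67,0,0,-0.02,0],[0.67,-0.025,0,0,0],[0.67,-0.03,0,0,0],[0.67,-0.03,0,0,0]]'
python3 -m jog '[[0.67,-0.03,0,0,0],[0.67,0,0,0,0],[0.67,0,0,0.02,0],[0.67,0,0,0.015,0],[0.67,0,0,0.005,0]]'
python3 -m jog '[[0.67,0,0,0.003,0],[0.67,0,0,0.003,0],[0.67,0,0,0,0]]'
python3 -m jog '[[0.67,0,0,0.003,0],[0.67,0,0,0,0]]'
python3 - <<'E'
from h import *
import cv2
from workcell import env
bp()
c=env.read_camera("side");cv2.imwrite("pics/s3.png",cv2.resize(c["img"][170:310,150:350,::-1],None,fx=4,fy=4)[:600])
E
```

```text
clock: 4.0
tcp_pos: [0.5209, -0.1106, 0.0992]
orientation: [0.0, 0.998, 0.067, 0.0]
wrist_force: [-0.3, 0.4, 0.2]
finger_gap: 0.0142
grip_force: 0.0
clock: 4.42
tcp_pos: [0.4906, -0.1142, 0.0575]
orientation: [-0.0, 0.998, 0.067, -0.001]
wrist_force: [-0.3, 0.1, -0.6]
finger_gap: 0.0143
grip_force: 0.0
clock: 4.67
tcp_pos: [0.4923, -0.1146, 0.053]
orientation: [0.0, 0.998, 0.067, -0.0]
wrist_force: [0.1, -0.5, 0.2]
finger_gap: 0.0144
grip_force: 0.0
clock: 4.83
tcp_pos: [0.4924, -0.1146, 0.0501]
orientation: [0.0, 0.998, 0.067, 0.0]
wrist_force: [-0.5, 0.2, 0.1]
finger_gap: 0.0141
grip_force: 0.0
t 4.8333 board mm -27.0 -51.3 z 50.1 yawerr deg 0.08 gap 0.014086485685725932 F [-0.5  0.2  0.1]
```

View pics/s3.png

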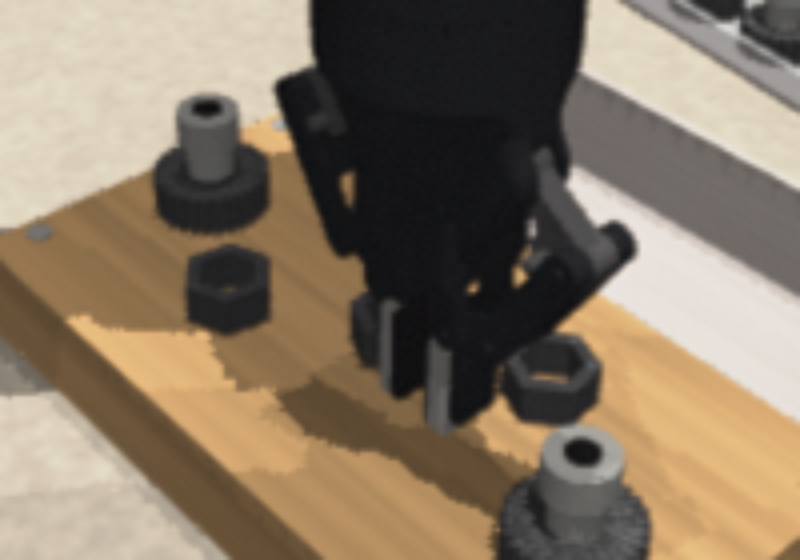

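```bash
python3 - <<'E'
from h import *
c=np.load("side0.npz");a=.1327
for n,u,v in[("R near low",430,430),("R far low",447,434),("L near low",382,388),("nutR near base",540,425)]:
  for z in(.045,.05,.055,.06):
    d=proj(c,150+u/4,170+v/4,z)[:2]-[.59174,-.0496];print(n,z,round(80+1e3*(d@[np.cos(a),np.sin(a)]),1),round(1e3*(d@[-np.sin(a),np.cos(a)]),1))
E
```

```text
R near low 0.045 -18.2 -39.7
R near low 0.05 -21.8 -43.5
R near low 0.055 -25.4 -47.3
R near low 0.06 -29.0 -51.1
R far low 0.045 -15.1 -44.8
R far low 0.05 -18.8 -48.5
R far low 0.055 -22.4 -52.2
R far low 0.06 -26.1 -55.9
L near low 0.045 -16.9 -13.8
L near low 0.05 -20.5 -17.9
L near low 0.055 -24.1 -22.0
L near low 0.06 -27.8 -26.1
nutR near base 0.045 11.5 -62.1
nutR near base 0.05 7.5 -65.5
nutR near base 0.055 3.5 -69.0
nutR near base 0.06 -0.5 -72.5
```

```bash

python3 -m jog '[[0.67,-0.02,0,0,0],[0.67,-0.015,-0.018,0,0],[0.67,0,-0.018,0,0],[0.67,0,0,0,0]]'
python3 -m jog '[[0.67,0,0,0.003,0],[0.67,0,0,0,0],[0.67,0,0,0,0]]' | egrep 'tcp|wrist'
python3 -m jog '[[0.67,0,0,0.003,0],[0.67,0,0,0,0],[0.67,0,0,0,0]]' | egrep 'tcp|wrist'
python3 -m jog '[[0.67,0,0,0.003,0],[0.67,0,0,0,0],[0.67,0,0,0,0]]' | egrep 'tcp|wrist'
python3 - <<'E'
from h import *
import cv2
from workcell import env
bp()
c=env.read_camera("side");cv2.imwrite("pics/s4.png",cv2.resize(c["img"][170:310,130:330,::-1],None,fx=4,fy=4)[:600])
E
```

```text
clock: 5.22
tcp_pos: [0.4507, -0.0813, 0.05]
orientation: [-0.001, 0.998, 0.068, -0.001]
wrist_force: [-0.3, 0.3, 0.4]
finger_gap: 0.0144
grip_force: 0.0
tcp_pos: [0.4534, -0.0842, 0.0471]
wrist_force: [-0.5, -0.2, -0.2]
tcp_pos: [0.4526, -0.0838, 0.0437]
wrist_force: [0.4, -0.8, 0.5]
tcp_pos: [0.4524, -0.0835, 0.0407]
wrist_force: [-0.1, 0.6, 0.2]
t 5.9667 board mm -62.6 -15.2 z 40.7 yawerr deg 0.06 gap 0.014090178002696721 F [-0.1  0.6  0.2]
```

View pics/s4.png

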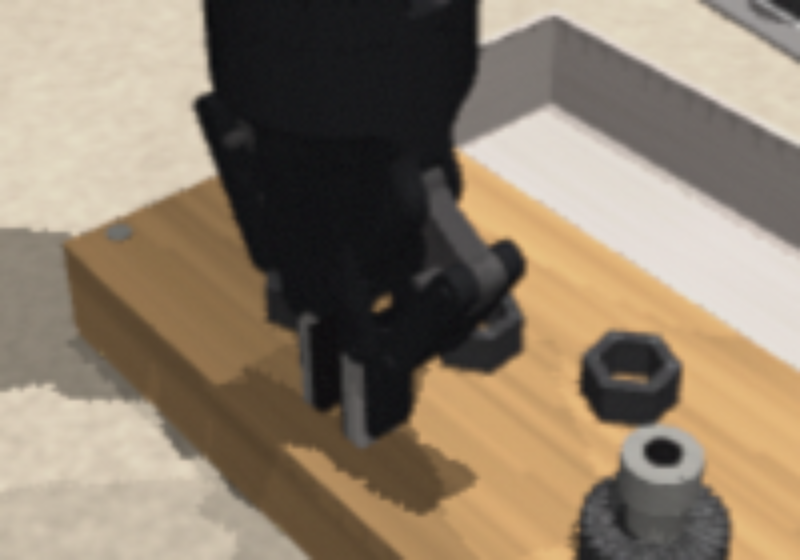

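The tips are lower but still clear of the plywood. I'll keep probing in small steps.

```bash

for i in 1; do
python3 -m jog '[[0.67,0,0,0.002,0],[0.67,0,0,0,0]]' | egrep 'tcp|wrist'
python3 -m jog '[[0.67,0,0,0.002,0],[0.67,0,0,0,0]]' | egrep 'tcp|wrist'
python3 -m jog '[[0.67,0,0,0.002,0],[0.67,0,0,0,0]]' | egrep 'tcp|wrist'; done
python3 - <<'E'
from h import *
import cv2
from workcell import env
bp()
c=env.read_camera("wrist");cv2.imwrite("pics/w2.png",c["img"][:,:,::-1])
E
```

```text
tcp_pos: [0.4525, -0.0835, 0.0387]
wrist_force: [-0.2, 0.1, 0.7]
tcp_pos: [0.4525, -0.0835, 0.0367]
wrist_force: [-0.7, -0.1, -0.0]
tcp_pos: [0.4524, -0.0835, 0.0347]
wrist_force: [-0.2, 0.5, -0.3]
t 6.5167 board mm -62.6 -15.1 z 34.7 yawerr deg 0.07 gap 0.01365148005464355 F [-0.2  0.5 -0.3]
```

View pics/w2.png

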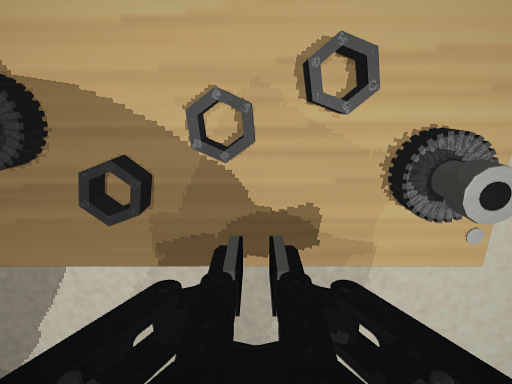

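The wrist view shows the tips at about (240,237) and (275,237), close to nut height. The board's near edge is at v≈266. I'll compute the tip position from this view.

```bash
python3 - <<'E'
from h import *
from workcell import env
c=env.read_camera("wrist");a=.1327
print("cam z",c["T"][:3,3],"axis",c["T"][:3,2].round(3),c["fov_y"])
for n,u,v in[("tipL in",243,237),("tipR in",271,237),("tipL out",228,237),("tipR out",288,237),("near edge",150,267),("nutL",116,190)]:
  for z in(.035,.045,.055,.061,.07):
    d=proj(c,u,v,z)[:2]-[.59174,-.0496];print(n,z,round(80+1e3*(d@[np.cos(a),np.sin(a)]),1),round(1e3*(d@[-np.sin(a),np.cos(a)]),1))
E
```

```text
cam z [ 0.52731013 -0.07232019  0.20077637] axis [0.295 0.04  0.955] 66.0553994656835
tipL in 0.035 -65.4 -6.5
tipL in 0.045 -60.7 -6.9
tipL in 0.055 -55.9 -7.4
tipL in 0.061 -53.1 -7.7
tipL in 0.07 -48.8 -8.1
tipR in 0.035 -65.4 -23.7
tipR in 0.045 -60.6 -23.1
tipR in 0.055 -55.9 -22.5
tipR in 0.061 -53.1 -22.2
tipR in 0.07 -48.8 -21.7
tipL out 0.035 -65.4 2.7
tipL out 0.045 -60.7 1.7
tipL out 0.055 -55.9 0.7
tipL out 0.061 -53.1 0.1
tipL out 0.07 -48.8 -0.8
tipR out 0.035 -65.4 -34.2
tipR out 0.045 -60.6 -32.9
tipR out 0.055 -55.9 -31.7
tipR out 0.061 -53.0 -31.0
tipR out 0.07 -48.8 -29.9
near edge 0.035 -86.4 52.9
near edge 0.045 -80.4 48.8
near edge 0.055 -74.4 44.8
near edge 0.061 -70.8 42.4
near edge 0.07 -65.4 38.8
nutL 0.035 -35.4 67.4
nutL 0.045 -32.5 62.5
nutL 0.055 -29.6 57.6
nutL 0.061 -27.8 54.7
nutL 0.07 -25.2 50.2
```

```bash

python3 -m jog '[[0.67,0,0,0.003,0],[0.67,0,0,0,0]]' | egrep 'tcp|wrist'
python3 -m jog '[[0.67,0,0,0.003,0],[0.67,0,0,0,0]]' | egrep 'tcp|wrist'
python3 -m jog '[[0.67,0,0,0.002,0],[0.67,0,0,0,0]]' | egrep 'tcp|wrist'
python3 -m jog '[[0.67,0,0,0.002,0],[0.67,0,0,0,0]]' | egrep 'tcp|wrist'
```

```text
tcp_pos: [0.4524, -0.0835, 0.0316]
wrist_force: [0.1, 0.6, 0.2]
tcp_pos: [0.4523, -0.0834, 0.0285]
wrist_force: [-0.9, 0.6, 0.5]
tcp_pos: [0.4524, -0.0835, 0.0267]
wrist_force: [0.1, 0.1, -0.6]
tcp_pos: [0.4525, -0.0835, 0.0247]
wrist_force: [-0.4, 0.1, -0.5]
```

```bash

python3 -m jog '[[0.67,0,0,0.002,0],[0.67,0,0,0,0]]' | egrep 'tcp|wrist'
python3 -m jog '[[0.67,0,0,0.0015,0],[0.67,0,0,0,0]]' | egrep 'tcp|wrist'
python3 -m jog '[[0.67,0,0,0.0015,0],[0.67,0,0,0,0]]' | egrep 'tcp|wrist'
python3 - <<'E'
from h import *
import cv2
from workcell import env
bp()
c=env.read_camera("wrist");cv2.imwrite("pics/w3.png",cv2.resize(c["img"][180:330,160:360,::-1],None,fx=4,fy=4))
E
```

```text
tcp_pos: [0.4528, -0.0836, 0.0231]
wrist_force: [0.4, 0.3, -0.2]
tcp_pos: [0.4528, -0.0836, 0.023]
wrist_force: [-4.5, 1.8, 16.5]
tcp_pos: [0.4529, -0.0836, 0.0229]
wrist_force: [-9.4, 2.1, 30.0]
t 7.7833 board mm -62.1 -15.4 z 22.9 yawerr deg 0.08 gap 0.01357951023138176 F [-9.4  2.1 30. ]
```

View pics/w3.png

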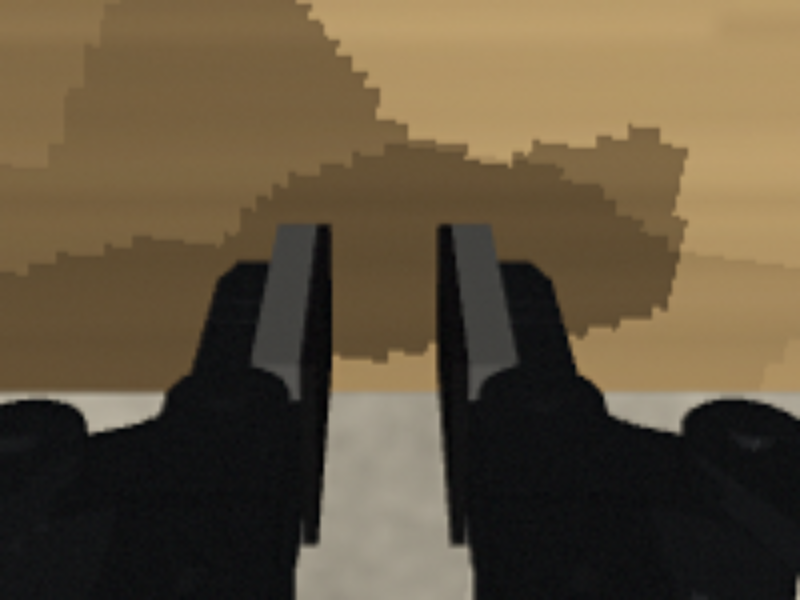

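The fingertips touch the plywood at a TCP z of about 23 mm, so the real tip offset is −22 mm and the finger front is at about TCP x+2. Before working beside the gears I'll check the height and width of the linkage elbows.

```bash

python3 -m jog '[[0.67,0,0,-0.006,0],[0.67,0,0,-0.003,0],[0.67,0,0,0,0]]'|egrep 'tcp|wrist'
python3 - <<'E'
from h import *
from workcell import env
import cv2
bp()
w=env.read_camera("wrist");s=env.read_camera("side")
cv2.imwrite("pics/m.png",np.hstack([cv2.resize(w["img"][180:,100:420],(400,255)),cv2.resize(s["img"][170:310,130:330],(400,280))[:255]])[:,:,::-1])
def ray(c,u,v):
    p=proj(c,u,v,0);o=c["T"][:3,3];return o,(p-o)/np.linalg.norm(p-o)
# elbow right: side px from s4 shifted by ~ (tcp moved 12.7mm down)
o1,d1=ray(w,358,290)
dz=.0407-env.get_state()["tcp_pos"][2]
o2,d2=ray(s,130+510/4,170+255/4);o2=o2-[0,0,dz]
t=np.linalg.lstsq(np.c_[d1,-d2],o2-o1,rcond=None)[0]
p,q=o1+t[0]*d1,o2+t[1]*d2;a=.1327
print("miss",np.linalg.norm(p-q));m=(p+q)/2;d=m[:2]-[.59174,-.0496]
print(80+1e3*(d@[np.cos(a),np.sin(a)]),1e3*(d@[-np.sin(a),np.cos(a)]),m[2])
E
```

```text
tcp_pos: [0.4533, -0.0838, 0.0296]
wrist_force: [-0.4, -0.0, 0.1]
t 8.0833 board mm -61.8 -15.5 z 29.6 yawerr deg 0.06 gap 0.013890133066863397 F [-0.4 -0.   0.1]
miss 0.009587810604781873
-35.01071734179811 -47.8576721717311 0.12113882708786157
```

Elbow height is about 0.12 m, above the hub tops at 0.089 m, so there's clearance. I'll push the left nut first.

```bash

python3 -m jog '[[0.67,0,-0.02,0,0],[0.67,0,-0.03,0,0],[0.67,0,-0.0215,0.002,0],[0.67,0,0,0,0],[0.67,0,0,0,0]]'|egrep 'tcp|wrist'
python3 -c 'from h import *;bp()'
python3 -m jog '[[0.67,0.005,0,0,0],[0.67,0.009,0,0,0],[0.67,0.009,0,0,0],[0.67,0.009,0,0,0],[0.67,0.009,0,0,0]]'|egrep 'tcp|wrist'
python3 -c 'from h import *;bp()
from workcell import env;import cv2
c=env.read_camera("wrist");cv2.imwrite("pics/w4.png",c["img"][:,:,::-1])'
```

```text
tcp_pos: [0.4423, -0.0118, 0.0263]
wrist_force: [-0.4, -0.1, -0.0]
t 8.6 board mm -63.1 57.2 z 26.3 yawerr deg 0.2 gap 0.014060973499338781 F [-0.4 -0.1 -0. ]
tcp_pos: [0.4853, -0.0077, 0.027]
wrist_force: [-1.0, -0.3, 0.3]
t 9.0167 board mm -20.0 55.6 z 27.0 yawerr deg 0.01 gap 0.01428215858882911 F [-1.  -0.3  0.3]
```

View pics/w4.png

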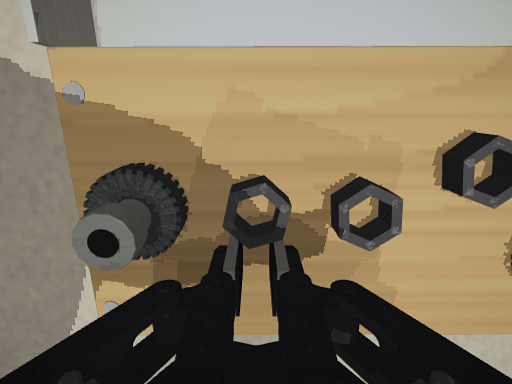

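The nut is cupped between the fingertips at (257,212), clear of the gear. I'll continue over the edge. I've used all 10 picture views, so further checks will be in code.

```bash

python3 -m jog '[[0.67,0.009,0,0,0],[0.67,0.009,0,0,0],[0.67,0.009,0,0,0],[0.67,0.009,0,0,0],[0.67,0.009,0,0,0]]'|egrep 'tcp|wrist'
python3 -m jog '[[0.67,0.009,0,0,0],[0.67,0.009,0,0,0],[0.67,0.009,0,0,0],[0.67,0.009,0,0,0],[0.67,0.009,0,0,0]]'|egrep 'tcp|wrist'
python3 -m jog '[[0.67,0.009,0,0,0],[0.67,0.009,0,0,0],[0.67,0.005,0,0,0],[0.67,0,0,0,0]]'|egrep 'tcp|wrist'
python3 -c 'from h import *;bp()'
python3 -m jog '[[0.67,0,0,-0.02,0],[0.67,0,0,-0.03,0],[0.67,0,0,-0.03,0],[0.67,-0.02,0.01,0,0],[0.67,-0.03,0.02,0,0]]'|egrep 'tcp|wrist'
python3 -m jog '[[0.67,-0.03,0.02,0,0],[0.67,-0.03,0,0,0],[0.67,-0.03,0,0,0],[0.67,-0.01,0,0,0],[0.67,0,0,0,0]]'|egrep 'tcp|wrist'
cat >chk.py <<'E'
from h import *
from workcell import env
import cv2
bp();a=.1327
from scipy import ndimage as nd
# rectify a camera view to the board frame at a height z: 1 px = 1 mm, dark blobs
for cam in("top","wrist"):
    c=env.read_camera(cam);f=192/np.tan(np.radians(c["fov_y"])/2)
    for z,lo,hi in((.061,-80,80),(.021,82,180)):
        X,Y=np.meshgrid(np.arange(lo,hi),np.arange(-146,147),indexing="ij")
        P=np.stack([.59174+(X-80)/1e3*np.cos(a)-Y/1e3*np.sin(a),-.0496+(X-80)/1e3*np.sin(a)+Y/1e3*np.cos(a),np.full(X.shape,z)],-1)
        q=(P-c["T"][:3,3])@c["T"][:3,:3]
        u=(c["cx"]+f*q[...,0]/-q[...,2]).astype(np.float32);v=(c["cy"]-f*q[...,1]/-q[...,2]).astype(np.float32)
        im=cv2.remap(c["img"],u,v,cv2.INTER_LINEAR,borderValue=(255,255,255))
        g=im.max(2)<70
        l,n=nd.label(nd.binary_closing(g,iterations=2))
        for i in range(1,n+1):
            m=l==i
            if m.sum()>150:
                print(cam,"board" if z>.05 else "bin","area",m.sum(),"x",int(X[m].min()),int(X[m].max()),"y",int(Y[m].min()),int(Y[m].max()))
E
python3 chk.py
```

```text
tcp_pos: [0.5294, -0.001, 0.027]
wrist_force: [1.0, 0.8, -0.9]
tcp_pos: [0.5738, 0.0049, 0.027]
wrist_force: [-0.7, -0.5, -0.3]
tcp_pos: [0.5972, 0.0079, 0.027]
wrist_force: [0.2, -0.2, -0.0]
t 10.2333 board mm 93.0 56.3 z 27.0 yawerr deg 0.08 gap 0.01421749387823475 F [ 0.2 -0.2 -0. ]
tcp_pos: [0.5532, -0.0278, 0.1094]
wrist_force: [0.6, -2.0, 0.1]
tcp_pos: [0.4507, -0.0615, 0.107]
wrist_force: [0.0, -0.5, 0.3]
t 11.0667 board mm -61.4 6.8 z 107.0 yawerr deg -0.02 gap 0.013983611875687169 F [ 0.  -0.5  0.3]
top board area 15043 x -78 61 y -144 58
top board area 625 x -17 23 y 94 134
wrist board area 1266 x -43 2 y -129 -79
wrist board area 1438 x -18 27 y 87 133
wrist board area 349 x -11 18 y -12 17
wrist board area 163 x -4 9 y 126 139
```

```bash

python3 -m jog '[[0.67,0.015,0.004,0.02,0],[0.67,0,0,0.025,0],[0.67,0,0,0.02,0],[0.67,0,0,0.01,0],[0.67,0,0,0.004,0]]'|egrep 'tcp|wrist'
python3 -m jog '[[0.67,0,0,0,0],[0.67,0,0,0,0]]'|egrep 'tcp|wrist'
python3 -c 'from h import *;bp()'
```

```text
tcp_pos: [0.4693, -0.0631, 0.026]
wrist_force: [0.4, 0.3, -0.2]
tcp_pos: [0.4703, -0.0636, 0.0283]
wrist_force: [0.1, 0.2, 0.3]
t 11.75 board mm -42.2 2.1 z 28.3 yawerr deg 0.1 gap 0.014116633509398853 F [0.1 0.2 0.3]
```

Next I'll push the middle nut 135 mm, to TCP x ≈ 94.

```bash

python3 -m jog '[[0.67,0.006,0,0.001,0],[0.67,0.009,0,0,0],[0.67,0.009,0,0,0],[0.67,0.009,0,0,0],[0.67,0.009,0,0,0]]'|egrep 'tcp|wrist'
python3 -m jog '[[0.67,0.009,0,0,0],[0.67,0.009,0,0,0],[0.67,0.009,0,0,0],[0.67,0.009,0,0,0],[0.67,0.009,0,0,0]]'|egrep 'tcp|wrist'
python3 -m jog '[[0.67,0.009,0,0,0],[0.67,0.009,0,0,0],[0.67,0.009,0,0,0],[0.67,0.009,0,0,0],[0.67,0.009,0,0,0]]'|egrep 'tcp|wrist'
python3 -m jog '[[0.67,0.004,0,0,0],[0.67,0,0,0,0]]'|egrep 'tcp|wrist'
python3 -c 'from h import *;bp()'
python3 -m jog '[[0.67,0,0,-0.02,0],[0.67,0,0,-0.03,0],[0.67,0,0,-0.03,0],[0.67,-0.02,0.01,0,0],[0.67,-0.03,0.02,0,0]]'|egrep 'tcp|wrist'
python3 -m jog '[[0.67,-0.03,0.02,0,0],[0.67,-0.03,0.004,0,0],[0.67,-0.012,0,0,0],[0.67,0,0,0,0],[0.67,0,0,0,0]]'|egrep 'tcp|wrist'
sed -i 's/<70/<95/' chk.py; python3 chk.py
```

```text
tcp_pos: [0.5124, -0.058, 0.0275]
wrist_force: [-1.0, -0.9, 0.7]
tcp_pos: [0.5562, -0.0519, 0.0269]
wrist_force: [-0.4, 0.1, -0.4]
tcp_pos: [0.6009, -0.0459, 0.027]
wrist_force: [0.3, 0.7, 0.3]
tcp_pos: [0.6052, -0.0454, 0.0269]
wrist_force: [-0.2, -0.2, 1.4]
t 13.1667 board mm 93.9 2.3 z 26.9 yawerr deg 0.09 gap 0.014069057740793279 F [-0.2 -0.2  1.4]
tcp_pos: [0.5612, -0.0813, 0.1095]
wrist_force: [-0.5, -0.3, 0.1]
tcp_pos: [0.4898, -0.1156, 0.1074]
wrist_force: [-0.3, -0.5, 0.8]
t 14.0 board mm -29.8 -51.9 z 107.4 yawerr deg -0.0 gap 0.013875478288342609 F [-0.3 -0.5  0.8]
top board area 9162 x -78 34 y -144 4
top board area 1445 x -19 27 y 92 137
top board area 626 x 9 40 y -68 -33
top bin area 588 x 85 105 y 48 81
top bin area 400 x 87 177 y -144 -129
top bin area 588 x 87 105 y -21 13
wrist board area 528 x -78 -53 y -88 -62
wrist board area 520 x -78 -53 y -40 -14
wrist board area 1330 x -44 4 y -131 -81
wrist board area 152 x -39 -26 y -124 -111
wrist board area 160 x -26 -15 y -65 -37
wrist board area 2126 x -19 28 y 82 140
wrist board area 522 x 9 43 y -68 -36
wrist bin area 224 x 84 119 y 137 144
wrist bin area 180 x 85 120 y -144 -140
wrist bin area 735 x 85 107 y 45 82
wrist bin area 707 x 86 107 y -21 13
```

Two nuts are in the bin and the gears haven't moved. The last nut is at about (25,−52).

```bash

python3 -m jog '[[0.67,0,-0.001,0.02,0],[0.67,0,0,0.025,0],[0.67,0,0,0.02,0],[0.67,0,0,0.01,0],[0.67,0,0,0.005,0]]'|egrep 'tcp|wrist'
python3 -m jog '[[0.67,0,0,0,0],[0.67,0.006,0,0,0],[0.67,0.009,0,0,0],[0.67,0.009,0,0,0],[0.67,0.009,0,0,0]]'|egrep 'tcp|wrist'
python3 -m jog '[[0.67,0.009,0,0,0],[0.67,0.009,0,0,0],[0.67,0.009,0,0,0],[0.67,0.009,0,0,0],[0.67,0.009,0,0,0]]'|egrep 'tcp|wrist'
python3 -m jog '[[0.67,0.009,0,0,0],[0.67,0.009,0,0,0],[0.67,0.009,0,0,0],[0.67,0.009,0,0,0],[0.67,0.009,0,0,0]]'|egrep 'tcp|wrist'
python3 -m jog '[[0.67,0.003,0,0,0],[0.67,0,0,0,0]]'|egrep 'tcp|wrist'
python3 -c 'from h import *;bp()'
python3 -m jog '[[0.67,0,0,-0.02,0],[0.67,0,0,-0.03,0],[0.67,0,0,-0.03,0],[0.67,0,0,-0.03,0],[0.67,-0.02,0,-0.02,0]]'|egrep 'tcp|wrist'
python3 -m jog '[[0.67,-0.04,0,0,0],[0.67,-0.04,0,0,0],[0.67,-0.04,0,0,0],[0.67,-0.04,0,0,0],[0.67,-0.01,0,0,0]]'|egrep 'tcp|wrist'
python3 -m jog '[[0.67,0,0,0,0],[0.67,0,0,0,0],[0.67,0,0,0,0]]'|egrep 'tcp|wrist'
python3 chk.py
```

```text
tcp_pos: [0.4897, -0.1135, 0.0252]
wrist_force: [-0.0, 0.1, 0.5]
tcp_pos: [0.5249, -0.1102, 0.0281]
wrist_force: [0.0, -0.5, 0.6]
tcp_pos: [0.5682, -0.1037, 0.0269]
wrist_force: [-0.7, 0.8, -0.4]
tcp_pos: [0.613, -0.0978, 0.0269]
wrist_force: [0.0, -0.1, 0.9]
tcp_pos: [0.6159, -0.0974, 0.0269]
wrist_force: [-0.1, 0.1, 0.6]
t 15.9333 board mm 97.6 -50.6 z 26.9 yawerr deg 0.09 gap 0.014132232775814999 F [-0.1  0.1  0.6]
tcp_pos: [0.5981, -0.1005, 0.1599]
wrist_force: [1.0, -0.6, 1.0]
tcp_pos: [0.4201, -0.1216, 0.1563]
wrist_force: [-0.8, 1.2, 0.2]
tcp_pos: [0.428, -0.1233, 0.1575]
wrist_force: [0.8, -0.2, 0.5]
t 17.0167 board mm -92.0 -51.4 z 157.5 yawerr deg 0.07 gap 0.01438708786559186 F [ 0.8 -0.2  0.5]
top board area 396 x -78 -66 y -144 -103
top board area 1201 x -44 0 y -126 -81
top board area 1404 x -20 25 y 91 137
top bin area 608 x 85 105 y 48 81
top bin area 437 x 86 177 y -144 -128
top bin area 632 x 86 105 y -72 -38
top bin area 618 x 86 105 y -21 13
wrist board area 182 x -74 -64 y -53 -5
wrist board area 1128 x -44 1 y -130 -82
wrist board area 2247 x -21 27 y 83 144
```

```bash
python3 -c 'from workcell import env;print(env.hand_in())'
```

```text
the job is handed in; nothing more can be done
None
```

I pushed all three nuts over the far edge into the catch bin and left both gears where they stood. The job was handed in after about 17 s, and the final camera check, done in code, showed no nuts left on the board.

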